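# Build a test sieve stack on the shaker

## Robot

A 6-joint arm with a two-finger parallel gripper is mounted at the origin on a cart in front of the work surface, level with it; the furniture and walls round the work are solid. World frame = base frame: x ahead of the robot, y to its left, z up, the work surface at z = 0. Lengths are in m, angles in rad, forces in N, time in s.
With the tool pointing down it reaches from about 0.275 to 0.825 m from the base axis. Payload 4.9 kg.
Tool frame: the origin (TCP) lies midway between the tips of the shut fingers; the grasp point (between the pads) lies 19 mm behind it (bot.grip_depth is the distance from the TCP to the grasp point, in m); z points along the fingers, y is the line along which they close (so a half turn about z gives the same grasp; the last joint's range is limited). The gripper opens to 85 mm and grips with 20 to 120 N. Pads are 22 mm wide; open, the fingers measure 114 mm over their backs; the gripper's body (76 mm by 85 mm) begins 54 mm behind the grasp point. The pads swing forward as they close: fully open they stand 13 mm farther back than shut.
Start: joints at [-0.134, 0.326, -0.193, 1.052, 0, 1.437], TCP at [0.55, 0, 0.211] pointing down, gripper open.
Joint ranges: [-2.65, 2.65], [-0.97, 1.79], [-1.3, 1.35], [-1.93, 2.1], [-1.47, 1.37], [-3.14, 3.14]. Speed limits (rad/s): [2.57, 2.57, 3.14, 3.14, 3.14, 3.14].

## Interface

Orientations are given as a unit quaternion [w, x, y, z].
In Python, from cell import bot gives the robot as it stands. Calls block until the motion is done:
- bot.move_pose(position, orientation): joint-space move of the TCP to a pose.
- bot.move_linear(position, speed=0.15, rotation=None, until_force=None): straight line of the TCP; rotation=None keeps the orientation; speed is the mean speed in m/s. With until_force (N) it stops when the force on the tool has changed by that much, and returns True; else False.
- bot.goto_joints(angles): joint-space move.
- bot.set_gripper(opening, grasp_force=None): opening from 0.0 (shut) to 1.0 (fully open); grasp_force is the grip in N (None keeps the last); returns when the fingers have stopped.
- bot.wait(seconds).
- bot.solve_ik(position, orientation): joint angles nearest the present ones, or None.
- bot.camera(name): name is "scene" or "side" or "wrist"; returns the picture (400x640x3 uint8, red, green, blue); there is no depth.
- bot.calibration(name): a dict with "mtx" (3x3 intrinsics, pixels), "extrinsics" (4x4, takes a point from world to camera coordinates); the wrist camera has in their place "hand_eye" (4x4, takes a point from camera to tool coordinates, whose origin is the TCP and whose axes are the flange's). Camera axes: x right, y down, z forward; pixel columns grow to the right and rows downward; lengths in m; the calibration is good to about 2 mm. A picture is of the moment at which its call begins: read the wrist's pose just before it. calibration takes no time and is no camera call.
A pose or a line that the arm cannot do raises bot.PlanningError and nothing moves.
- bot.close_job(): hands the job in; it is judged then, once.
Trained networks look in the newest picture that a camera, given by its name, has taken for a name from the list of things; names that differ only in an ending like _2 or _b are one class to them, and where a whole thing is asked for, a point or a joint stands for the part that bears it (a point fixed in the world has none). Each returns a list of dicts, best first, with "confidence" (0 to 1); they miss things now and then, are a little off and sometimes report something else, mostly with a low value. They report only what shows in the picture. A call takes as long as a camera call. They do not tell look-alikes from the thing itself.
- bot.search_frame(camera, thing): "bbox" ([left, top, width, height] in pixels, round what is visible of it).
Readings, each from a call of its own:
- bot.read_clock(): time.
- bot.read_joint_positions(): joint angles.
- bot.read_joint_vel(): joint speeds.
- bot.read_joint_efforts(): joint torques, N m.
- bot.read_position(): TCP position.
- bot.read_tool_rot(): TCP orientation.
- bot.read_ft_force(): force on the tool from outside, world axes, zero at the start.
- bot.read_moment(): the same for the moment, N m.
- bot.read_gripper_width(): opening from 0.0 (shut) to 1.0 (fully open).
- bot.read_finger_force(): force on a finger pad.
Only numpy, scipy, OpenCV 4.12 (cv2) and the standard library are available. Lean on these libraries where they do the work, as an engineer would, in place of code of your own. Each camera call takes 0.05 s, during which the arm holds its last target. There are 200 camera calls.

## Task

Build the sieve stack on the shaker, one piece at a time from the bottom up: set the blue sieve in the steel receiver pan, the yellow sieve on the blue one, the red sieve on the yellow one, and close the stack with the black-knobbed lid. Each piece must be let go and sit fully home, level in the rim below, before the next goes on. Do not tip any of them over, and leave the spare green sieve standing where it is.

Things in the scene. Friction and masses are not known exactly. Their poses are not given: they have to be found in the camera images.
- sieve_blue: Round test sieve, blue frame, fine wire mesh, open top, 32 mm high, 50 to 100 g. Frame (grip it across): 60 mm outside, 55 mm inside diameter, 8 to 32 mm above the origin; below it a steel skirt, 49 mm diameter, 8 mm high, bevelled foot. Mesh 13 mm up. Origin: centre of the skirt's underside; z up. Nested, its skirt is inside the rim below, its frame on it: origins 24 mm apart.
- sieve_yellow: Round test sieve, yellow frame, medium wire mesh, open top, 32 mm high, 50 to 100 g. Frame (grip it across): 60 mm outside, 55 mm inside diameter, 8 to 32 mm above the origin; below it a steel skirt, 49 mm diameter, 8 mm high, bevelled foot. Mesh 13 mm up. Origin: centre of the skirt's underside; z up. Nested, its skirt is inside the rim below, its frame on it: origins 24 mm apart.
- sieve_red: Round test sieve, red frame, coarse wire mesh, open top, 32 mm high, 50 to 100 g. Frame (grip it across): 60 mm outside, 55 mm inside diameter, 8 to 32 mm above the origin; below it a steel skirt, 49 mm diameter, 8 mm high, bevelled foot. Mesh 13 mm up. Origin: centre of the skirt's underside; z up. Nested, its skirt is inside the rim below, its frame on it: origins 24 mm apart.
- sieve_green: Round test sieve, green frame, medium-coarse wire mesh, open top, 32 mm high, 50 to 100 g. Frame (grip it across): 60 mm outside, 55 mm inside diameter, 8 to 32 mm above the origin; below it a steel skirt, 49 mm diameter, 8 mm high, bevelled foot. Mesh 13 mm up. Origin: centre of the skirt's underside; z up. The spare, not wanted.
- sieve_lid: Round steel lid with black knob, 50 to 100 g: disc of 60 mm diameter, 8 to 13 mm above the origin; below it a skirt of 49 mm diameter, 8 mm high, that fits into a sieve's rim; on top an upright knob (grip it) of 20 mm diameter, 13 to 36 mm above the origin. Origin: centre of the skirt's underside; z up. Seated, its origin is 24 mm above that of the sieve below.
- shaker: The sieve shaker: a low white square box 98 x 98 mm, 30 mm high, on rubber feet, with a black knob and a small dark panel on its front; on its centre a round plate (86 mm) and the steel receiver pan. Fixed to the worktop. Origin: centre of the underside; z up.
- pan_rim (a point): Centre of the open mouth of the steel receiver pan on the shaker, at the height of its rim, 64 mm above the worktop. Pan: 60 mm outside diameter, 55 mm inside, 18 mm deep. A sieve seated in it has its origin 8 mm below this point.
There are look-alikes about, which are no part of the job. Leave any orange look-alike of the sieve_blue alone.

How it is judged:
By the outcome, as a careful person would: the job done as asked, in the order asked, and still so for the second after the job is handed in, with the robot touching nothing.
It also fails if it takes over 112 s, if anything falls off the work surface, if the arm or the gripper's body presses on something with over 40 N, if the wrist force passes 120 N, or if a joint passes its speed limit or range.

## Working session

There is one attempt and no reset: what is moved stays moved. The work goes in short steps, each a Python script; the robot and the scene stay as the last script left them, time stands still between calls to the robot, and variables do not carry over. Pictures are saved under pics/ and viewed, at most 14 in all, crops included, and the job is handed in when it is done.

```bash
mkdir -p pics; ls; python3 - <<'E'
from cell import bot
import cv2, numpy as np
for n in ("scene","side","wrist"):
    im=bot.camera(n); cv2.imwrite(f"pics/{n}0.png",im[:,:,::-1])
    c=bot.calibration(n); print(n,{k:np.round(v,3).tolist() for k,v in c.items()})
    if n!="wrist":
        for t in ("sieve_blue","sieve_yellow","sieve_red","sieve_green","sieve_lid","shaker"):
            print(t,[(np.round(d["bbox"]).tolist(),round(d["confidence"],2)) for d in bot.search_frame(n,t)])
print(bot.read_clock(),bot.read_tool_rot(),bot.read_position())
E
```

```text
pics
scene {'mtx': [[373.568, 0.0, 316.055], [0.0, 373.568, 204.738], [0.0, 0.0, 1.0]], 'extrinsics': [[0.677, -0.736, -0.02, -0.175], [-0.538, -0.477, -0.695, 0.404], [0.502, 0.481, -0.719, 0.934], [0.0, 0.0, 0.0, 1.0]]}
sieve_blue [([279.0, 201.0, 18.0, 16.0], 0.66), ([228.0, 164.0, 17.0, 15.0], 0.53), ([206.0, 155.0, 11.0, 15.0], 0.46)]
sieve_yellow [([424.0, 256.0, 22.0, 20.0], 0.77)]
sieve_red [([429.0, 302.0, 28.0, 22.0], 0.58), ([323.0, 201.0, 16.0, 12.0], 0.26)]
sieve_green [([371.0, 270.0, 18.0, 22.0], 0.94)]
sieve_lid [([322.0, 200.0, 16.0, 12.0], 0.56)]
shaker [([308.0, 221.0, 40.0, 36.0], 0.61)]
side {'mtx': [[365.308, 0.0, 322.584], [0.0, 365.308, 196.462], [0.0, 0.0, 1.0]], 'extrinsics': [[-0.88, -0.476, -0.002, 0.525], [-0.237, 0.441, -0.866, 0.085], [0.412, -0.761, -0.501, 1.369], [0.0, 0.0, 0.0, 1.0]]}
sieve_blue [([312.0, 216.0, 19.0, 18.0], 0.79), ([247.0, 292.0, 23.0, 19.0], 0.77), ([264.0, 260.0, 19.0, 20.0], 0.55)]
sieve_yellow [([346.0, 156.0, 12.0, 14.0], 0.61), ([331.0, 187.0, 32.0, 26.0], 0.37)]
sieve_red []
sieve_green []
sieve_lid [([301.0, 201.0, 17.0, 10.0], 0.45)]
shaker [([330.0, 187.0, 32.0, 25.0], 0.84)]
wrist {'mtx': [[325.665, 0.0, 312.235], [0.0, 325.665, 202.547], [0.0, 0.0, 1.0]], 'hand_eye': [[-0.001, -0.957, -0.29, 0.072], [1.0, -0.001, -0.0, -0.0], [0.0, -0.29, 0.957, -0.164], [0.0, 0.0, 0.0, 1.0]]}
0.75 [ 1.27697123e-05  7.07076507e-01  7.07137054e-01 -8.80925782e-06] [5.50012665e-01 3.14956305e-05 2.10993065e-01]
```

```bash
python3 - <<'E'
import cv2
a=cv2.imread("pics/scene0.png")[140:340,190:470]; cv2.imwrite("pics/sc.png",cv2.resize(a,(784,560),interpolation=cv2.INTER_CUBIC))
a=cv2.imread("pics/side0.png")[130:330,180:460]; cv2.imwrite("pics/sd.png",cv2.resize(a,(784,560),interpolation=cv2.INTER_CUBIC))
E
```

```text
(no output)
```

View pics/sc.png

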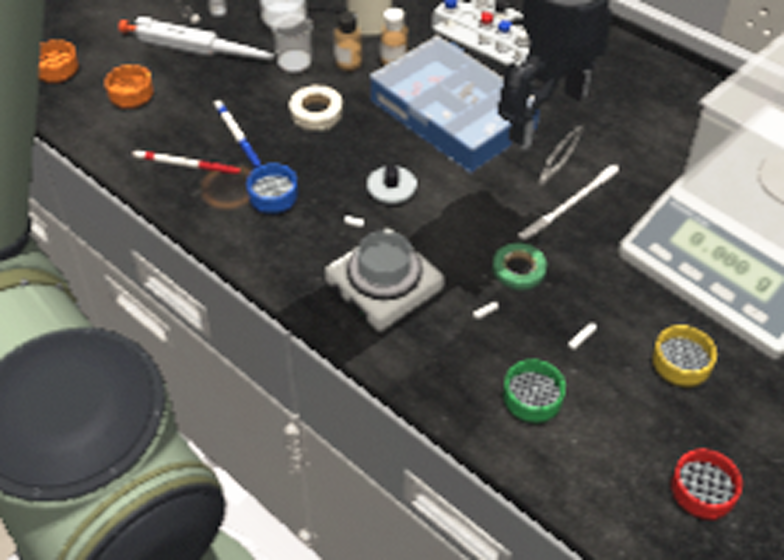

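View pics/sd.png

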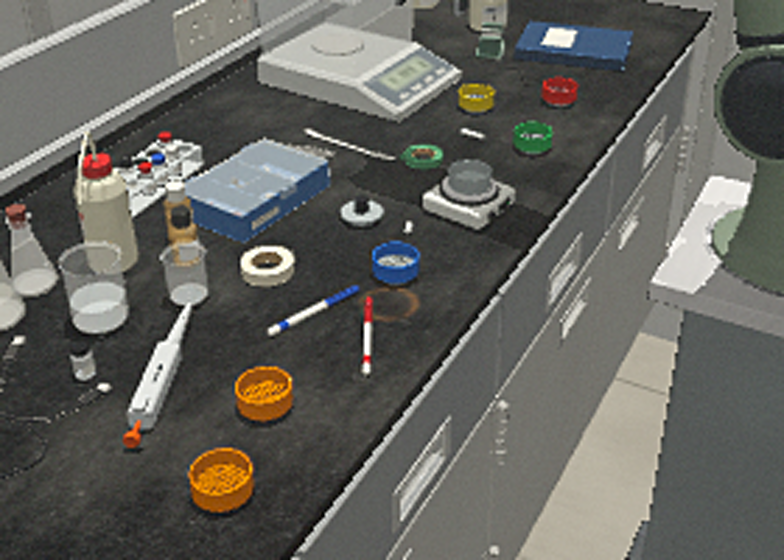

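View pics/wrist0.png

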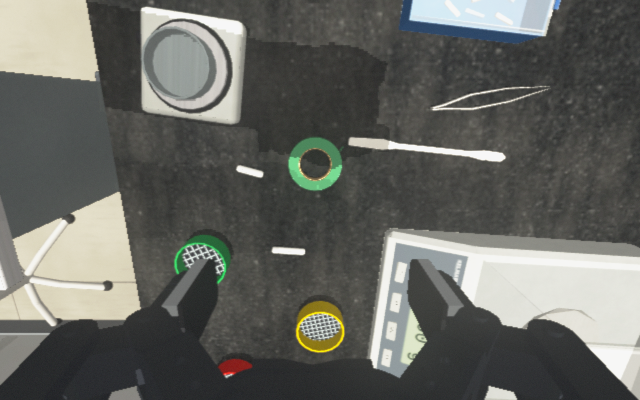

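```bash
cat > h.py <<'E'
from cell import bot
import numpy as np, cv2
from scipy.optimize import least_squares
from scipy.spatial.transform import Rotation as R
def quat(a=0):  # tool down; fingers close along world direction at angle a from x
    q=(R.from_euler('z',a)*R.from_quat([.5**.5,.5**.5,0,0])).as_quat(); return [q[3],q[0],q[1],q[2]]
def wcam():
    c=bot.calibration("wrist"); p=bot.read_position(); q=bot.read_tool_rot()
    T=np.eye(4); T[:3,:3]=R.from_quat([q[1],q[2],q[3],q[0]]).as_matrix(); T[:3,3]=p
    return c["mtx"],np.linalg.inv(T@c["hand_eye"])
def cam(n):
    if n=="wrist": return wcam()
    c=bot.calibration(n); return c["mtx"],c["extrinsics"]
def proj(K,E,P):
    P=np.atleast_2d(P)@E[:3,:3].T+E[:3,3]; u=P@K.T; return u[:,:2]/u[:,2:]
def ray(K,E,uv,z):
    d=E[:3,:3].T@np.linalg.solve(K,[*uv,1]); o=-E[:3,:3].T@E[:3,3]
    return o+d*(z-o[2])/d[2]
th=np.linspace(0,2*np.pi,72,endpoint=False)
def cyl(x,y,zs,r=.03):
    return np.array([[x+r*np.cos(t),y+r*np.sin(t),z] for z in zs for t in th])
def fitbox(K,E,box,x0,zs,r=.03):
    b=np.array([box[0],box[1],box[0]+box[2],box[1]+box[3]])
    f=lambda s:(lambda u:np.r_[u.min(0),u.max(0)]-b)(proj(K,E,cyl(*s,zs,r)))
    s=least_squares(f,x0); return s.x,np.abs(s.fun).max()
E
python3 - <<'E'
from h import *
S=cam("scene");D=cam("side")
pts={"blue":((287,207),(321.5,224),.02),"lid":((329.5,206),(309,205),.011),"yellow":((434.6,267),(350,164.5),.02),"red":((442.5,312.5),(380,162.5),.02),"green":((381,279),(370,179),.02),
 "pan":((327.5,227.5),(347.5,189.5),.064)}
for k,(a,b,z) in pts.items():
    f=lambda p:np.r_[proj(*S,p)[0]-a,proj(*D,p)[0]-b]
    s=least_squares(f,[.5,0,.02]); print(k,s.x.round(3),s.cost.round(1),ray(*S,a,z).round(3),ray(*D,b,z).round(3))
print(bot.read_joint_positions())
E
```

```text
blue [0.439 0.303 0.02 ] 0.2 [0.441 0.304 0.02 ] [0.437 0.304 0.02 ]
lid [0.548 0.202 0.013] 0.0 [0.548 0.203 0.011] [0.55  0.199 0.011]
yellow [ 0.558 -0.2    0.021] 0.1 [ 0.56 -0.2   0.02] [ 0.557 -0.201  0.02 ]
red [ 0.443 -0.291  0.021] 0.4 [ 0.445 -0.291  0.02 ] [ 0.439 -0.289  0.02 ]
green [ 0.419 -0.107  0.02 ] 0.2 [ 0.421 -0.107  0.02 ] [ 0.416 -0.105  0.02 ]
pan [0.43  0.109 0.07 ] 0.5 [0.436 0.113 0.064] [0.431 0.101 0.064]
[-1.34142923e-01  3.26175890e-01 -1.92602400e-01  1.05200840e+00
 -2.94936288e-05  1.43656778e+00]
```

```bash
cat >> h.py <<'E'
def look(name,xy,z,a=0):
    bot.move_pose([*xy,z],quat(a)); K,E=wcam(); im=bot.camera("wrist")
    cv2.imwrite(f"pics/{name}.png",im[:,:,::-1]); np.savez(f"pics/{name}.npz",K=K,E=E); return K,E,im
def colbox(im,hlo,hhi,smin=110,vmin=50):
    h=cv2.cvtColor(im,cv2.COLOR_RGB2HSV); m=cv2.inRange(h,(hlo,smin,vmin),(hhi,255,255))
    n,_,st,_=cv2.connectedComponentsWithStats(m); i=1+np.argmax(st[1:,4]); return st[i,:4],st[i,4]
E
python3 - <<'E'
from h import *
look("pan_a",(.432,.108),.16,0); print(bot.read_joint_positions()[5],bot.read_clock())
look("pan_b",(.432,.108),.16,np.pi/2); print(bot.read_joint_positions()[5],bot.read_clock())
K,E,im=look("blue_b",(.439,.303),.12,np.pi/2); b=colbox(im,105,125); print(b,fitbox(K,E,b[0],(.44,.3),(.008,.032)))
K,E,im=look("blue_a",(.439,.303),.12,0); b=colbox(im,105,125); print(b,fitbox(K,E,b[0],(.44,.3),(.008,.032)))
print(bot.read_clock())
a=[cv2.imread(f"pics/{n}.png")[60:340,120:520] for n in("pan_a","pan_b","blue_b","blue_a")]
cv2.imwrite("pics/m1.png",np.vstack([np.hstack(a[:2]),np.hstack(a[2:])]))
E
```

```text
1.6493947221018803 1.5083
0.07939494846691818 2.9583
(array([276, 162,  75,  76], dtype=int32), np.int32(1566)) (array([0.44196678, 0.30122602]), np.float64(0.3652903831271601))
(array([509, 155, 131, 174], dtype=int32), np.int32(5205)) (array([0.66779092, 0.26051144]), np.float64(52.07083717263458))
5.275
```

View pics/m1.png

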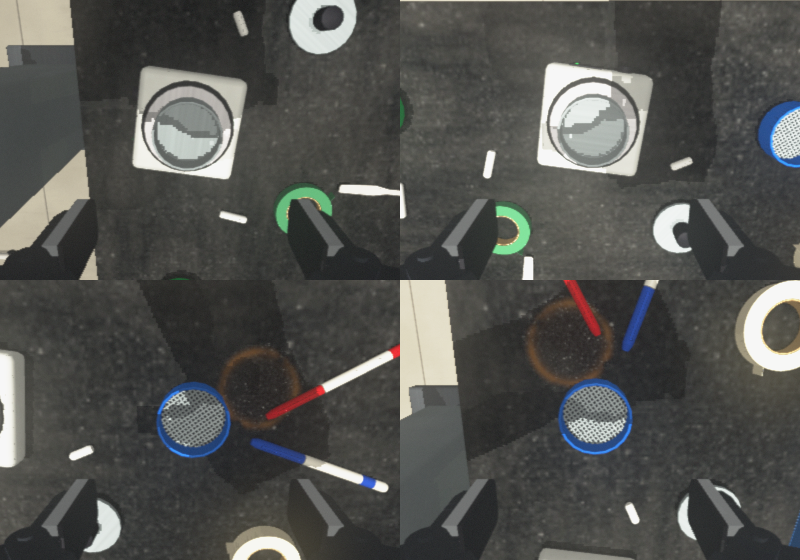

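```bash
python3 - <<'E'
import cv2, numpy as np
a=[cv2.resize(cv2.imread(f"pics/{n}.png")[120:245,246:371],(400,400),interpolation=cv2.INTER_CUBIC) for n in("pan_a","pan_b")]
cv2.imwrite("pics/m2.png",np.hstack(a))
from h import *
for n in("blue_a","blue_b"):
    f=np.load(f"pics/{n}.npz"); im=cv2.imread(f"pics/{n}.png")[:,:,::-1].copy()
    im[:150]=0; im[260:]=0; im[:,:250]=0; im[:,380:]=0
    b=colbox(im,105,125); print(b,fitbox(f["K"],f["E"],b[0],(.44,.3),(.008,.032)))
E
```

```text
(array([278, 158,  75,  77], dtype=int32), np.int32(1543)) (array([0.44169283, 0.30023316]), np.float64(0.3165713711330511))
(array([276, 162,  75,  76], dtype=int32), np.int32(1566)) (array([0.44196678, 0.30122602]), np.float64(0.3652903831271601))
```

View pics/m2.png

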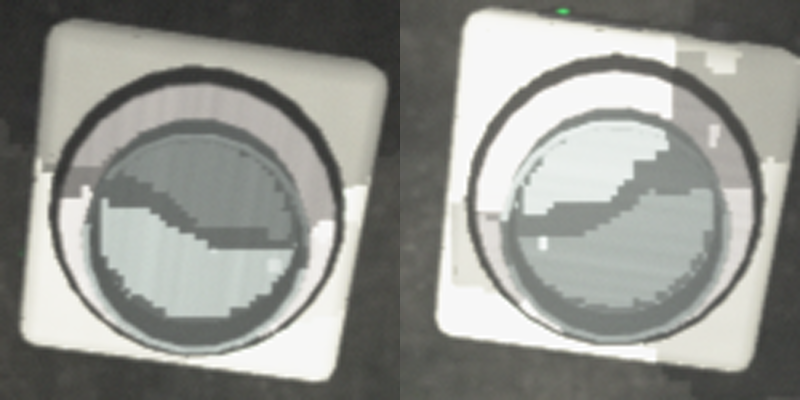

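```bash
python3 - <<'E'
from h import *
for n,c,b in(("pan_a",(195.5,244),(83,118,308,355)),("pan_b",(215,232),(103,108,327,343))):
    f=np.load(f"pics/{n}.npz"); o=np.array([246,120]); b=np.array(b)/3.2+np.r_[o,o]
    print(ray(f["K"],f["E"],np.array(c)/3.2+o,.064),fitbox(f["K"],f["E"],(b[0],b[1],b[2]-b[0],b[3]-b[1]),(.43,.11),(.044,.064)))
    # plate edge
for n,a in(("yellow",0),("red",0),("lid",0)):pass
print(bot.read_clock())
E
```

```text
[0.42894642 0.10654998 0.064     ] (array([0.42894949, 0.10590392]), np.float64(0.9596322685898144))
[0.42835716 0.10652848 0.064     ] (array([0.42919517, 0.10652557]), np.float64(1.3252416764741497))
5.275
```

```bash
cat >> h.py <<'E'
PAN=(.4288,.1064)
def pick(xy,ztcp,a,force=30,op=1.0):
    bot.set_gripper(op); bot.move_pose([*xy,.10],quat(a))
    hit=bot.move_linear([*xy,ztcp],.12,until_force=8); bot.set_gripper(0,force)
    print("pick hit",hit,"w",bot.read_gripper_width(),"f",bot.read_finger_force(),"z",bot.read_position()[2])
def place(zseat,a,zclear,op,down=.001):
    p=bot.read_position(); bot.move_linear([p[0],p[1],zclear],.2)
    bot.move_pose([*PAN,zclear],quat(a)); bot.move_linear([*PAN,zseat+.012],.15)
    hit=bot.move_linear([*PAN,zseat-down],.04,until_force=6); z=bot.read_position()[2]
    print("place hit",hit,"z-zseat mm",1e3*(z-zseat),"F",bot.read_ft_force().round(1),"w",bot.read_gripper_width(),bot.read_clock())
    return z-zseat
def release(op,zup):
    bot.set_gripper(op); p=bot.read_position(); bot.move_linear([p[0],p[1],zup],.2)
E
python3 - <<'E'
from h import *
pick((.4418,.3007),.003,0)
e=place(.059,0,.12,1)
if abs(e)<.003: release(.9,.16); K,E,im=look("p1",PAN,.18,0); bot.camera("scene")
E
```

```text
pick hit False w 0.6633768317884777 f 30.964938123797765 z 0.004056345044453999
place hit True z-zseat mm 0.9522657464240483 F [ 0.3 -0.2  4.1] w 0.6655254222060397 9.4333
```

```bash
python3 - <<'E'
from h import *
im=cv2.imread("pics/p1.png"); f=np.load("pics/p1.npz")
m=im[:,:,::-1].copy(); m[:130]=0;m[280:]=0;m[:,:240]=0;m[:,400:]=0
b=colbox(m,105,125); print(b,[fitbox(f["K"],f["E"],b[0],PAN,(.064+d,.088+d)) for d in(0,.004)])
S=bot.camera("side")[:,:,::-1]
cv2.imwrite("pics/m3.png",np.hstack([cv2.resize(im[130:270,250:390],(400,400)),cv2.resize(S[160:230,310:380],(400,400),interpolation=2)]))
print(bot.read_clock())
E
```

```text
(array([278, 156,  73,  75], dtype=int32), np.int32(1263)) [(array([0.43023895, 0.10585976]), np.float64(0.3888250717021151)), (array([0.43021392, 0.10692509]), np.float64(0.9795282653287813))]
10.8167
```

View pics/m3.png

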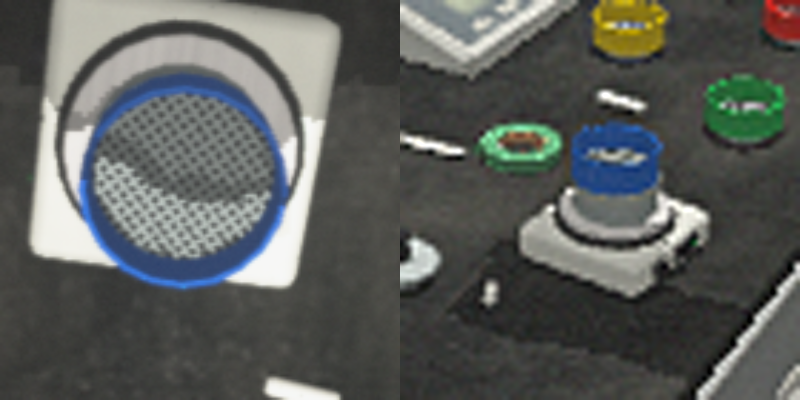

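```bash
python3 - <<'E'
from h import *
def go(n,xy,a,lo,hi):
    K,E,im=look(n,xy,.15,a); m=im.copy(); m[:130]=0;m[290:]=0;m[:,:230]=0;m[:,420:]=0
    b=colbox(m,lo,hi); print(n,b,fitbox(K,E,b[0],xy,(.008,.032)),bot.read_joint_positions()[5].round(2))
go("yel",(.558,-.2),np.pi/2,18,34)
go("red",(.443,-.291),0,0,8) 
K,E,im=look("lid",(.549,.201),.13,0)
a=[cv2.imread(f"pics/{n}.png")[60:340,120:520] for n in("yel","red")]
l=cv2.resize(cv2.imread("pics/lid.png")[150:250,260:360],(320,320),interpolation=2)
l=np.hstack([l,np.zeros((320,480,3),np.uint8)])
cv2.imwrite("pics/m4.png",np.vstack([np.hstack(a),l])); print(bot.read_clock())
E
```

```text
yel (array([280, 155,  68,  69], dtype=int32), np.int32(1283)) (array([ 0.55961413, -0.19980814]), np.float64(0.4657800081385517)) -0.47
red (array([279, 153,  68,  69], dtype=int32), np.int32(1292)) (array([ 0.44381651, -0.29286114]), np.float64(0.4356964119097597)) 0.85
15.825
```

View pics/m4.png

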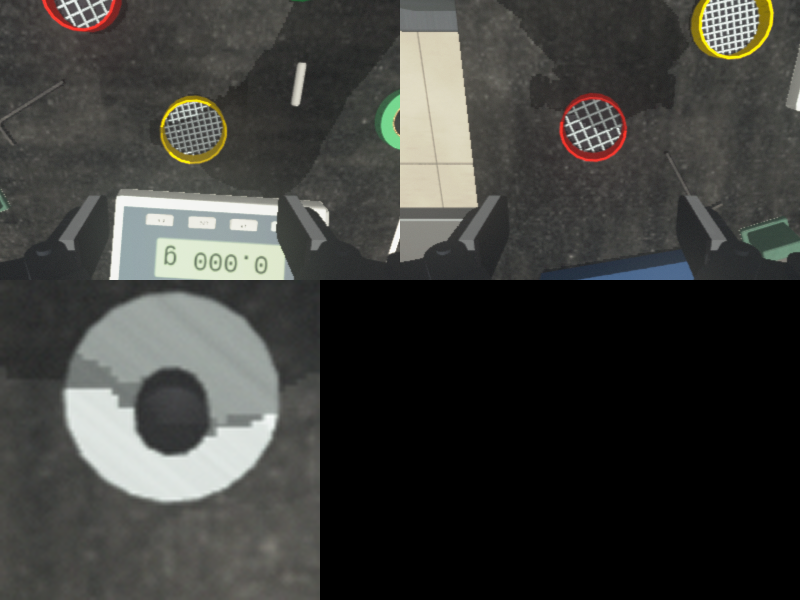

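```bash
sed -i 's/^PAN=.*/PAN=(.4298,.1060)/' h.py; cat >> h.py <<'E'
def check(n,lo,hi,zs):
    K,E,im=look(n,PAN,zs+.124,0); m=im.copy(); m[:120]=0;m[290:]=0;m[:,:230]=0;m[:,420:]=0
    b=colbox(m,lo,hi); bot.camera("scene")
    print(b,[fitbox(K,E,b[0],PAN,(zs+.008+d,zs+.032+d)) for d in(0,.004)],bot.read_clock())
E
python3 - <<'E'
from h import *
b=(280.3,153.75,67.2,65.6);f=np.load("pics/lid.npz");print("lid",fitbox(f["K"],f["E"],b,(.549,.2),(.008,.013)),ray(f["K"],f["E"],(313.6,278.5-150.),.036)[:2],)
pick((.5596,-.1998),.003,np.pi/2)
e=place(.083,np.pi/2,.15,1)
if abs(e)<.003: release(.9,.18); check("p2",18,34,.08)
E
```

```text
lid (array([0.55055251, 0.20044449]), np.float64(0.43867500089297096)) [0.55024342 0.25372939]
pick hit False w 0.6752181982256774 f 30.313430596143007 z 0.004662300418659254
place hit True z-zseat mm 1.4827236425733052 F [ 0.1 -0.9  4. ] w 0.6679818021649401 22.3917
(array([277, 158,  73,  76], dtype=int32), np.int32(1415)) [(array([0.42997851, 0.10321146]), np.float64(0.2869789162662073)), (array([0.4299688 , 0.10431009]), np.float64(0.8708013311408536))] 24.8583
```

```bash
sed -i 's/^PAN=.*/PAN=(.4299,.1040)/' h.py; python3 - <<'E'
from h import *
pick((.4438,-.2929),.003,0)
e=place(.107,0,.175,1)
if abs(e)<.003:
    release(.9,.205); check("p3",0,8,.104)
    im=cv2.imread("pics/p3.png"); S=bot.camera("side")[:,:,::-1]; C=bot.camera("scene")[:,:,::-1]
    cv2.imwrite("pics/m5.png",np.hstack([cv2.resize(x,(260,260),interpolation=2) for x in(im[130:270,250:390],S[150:220,310:380],C[185:255,290:360])]))
E
```

```text
pick hit False w 0.6683956929090875 f 30.46914589824155 z 0.004284168178760588
place hit True z-zseat mm 1.0167981835972202 F [-0.2 -0.1  3.6] w 0.6650518909862082 31.35
(array([278, 154,  73,  76], dtype=int32), np.int32(1417)) [(array([0.43144435, 0.10476906]), np.float64(0.41714612252667393)), (array([0.43141867, 0.10581465]), np.float64(1.0027288127330962))] 32.675
```

View pics/m5.png

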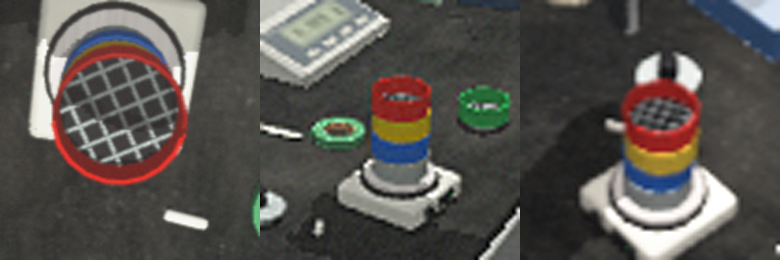

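```bash
sed -i 's/^PAN=.*/PAN=(.4310,.1048)/' h.py; python3 - <<'E'
from h import *
L=(.5504,.2004); bot.move_linear([*L,.2],.2)
pick(L,.017,0,30,.5)
e=place(.145,0,.2,1)
if abs(e)<.004:
    release(.45,.24); K,E,im=look("p4",PAN,.24,0)
    im=im[:,:,::-1]; S=bot.camera("side")[:,:,::-1]; C=bot.camera("scene")[:,:,::-1]
    cv2.imwrite("pics/m6.png",np.hstack([cv2.resize(x,(260,260),interpolation=2) for x in(im[130:270,250:390],S[150:220,310:380],C[175:245,290:360])])); print(bot.read_clock())
E
```

```text
pick hit False w 0.001730653147601072 f 0.0 z 0.017125576882617045
place hit False z-zseat mm -1.0187618015680133 F [-0.1 -0.4  0.3] w 0.0001252708906820302 38.575
40.0583
```

View pics/m6.png

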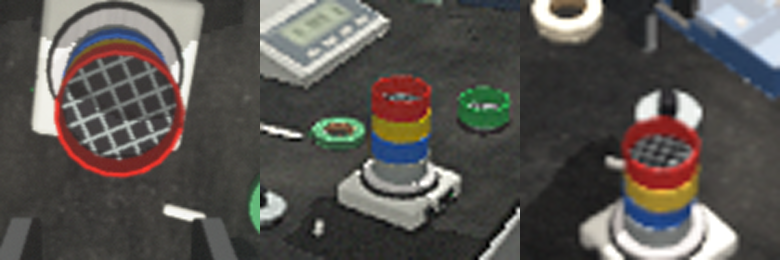

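```bash
python3 - <<'E'
from h import *
bot.move_linear([.55,.2,.24],.2)
K,E,im=look("lid2",(.5504,.2004),.13,0); print(bot.read_position())
S=bot.camera("side")[:,:,::-1]
cv2.imwrite("pics/m7.png",np.hstack([cv2.resize(im[100:300,210:410,::-1],(400,400),interpolation=2),cv2.resize(S[170:230,280:340],(400,400),interpolation=2)]))
print(proj(K,E,[[.5504,.2004,.013],[.5504,.2004,.036]]),bot.search_frame("side","sieve_lid"))
E
```

```text
[0.5515777  0.20037789 0.13217674]
[[312.74725505 187.81091151]
 [312.77916785 194.70029101]] [{'bbox': [329.4, 193.2, 37.3, 19.0], 'confidence': 0.53}]
```

View pics/m7.png

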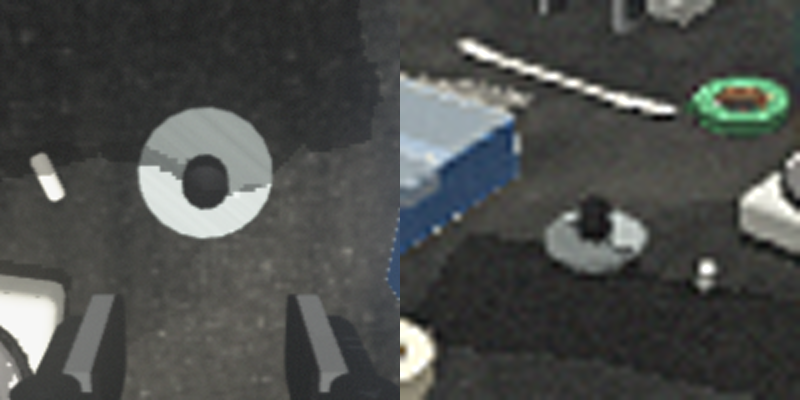

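```bash
python3 - <<'E'
from h import *
L=(.5504,.2004); bot.set_gripper(.5)
bot.move_linear([*L,.017],.08,until_force=8); print(bot.read_position(),bot.read_gripper_width(),bot.read_clock())
a=bot.camera("wrist"); s=bot.camera("side")
bot.set_gripper(0.1,30); print(bot.read_position(),bot.read_gripper_width(),bot.read_finger_force())
b=bot.camera("wrist"); s2=bot.camera("side")
cv2.imwrite("pics/m8.png",np.vstack([np.hstack([a[120:400,120:520],b[120:400,120:520]]),np.hstack([cv2.resize(x[160:230,270:370],(400,280),interpolation=2) for x in(s,s2)])])[:,:,::-1])
E
```

```text
[0.55088873 0.20054146 0.01757955] 0.5015976818910226 43.425
[0.55037622 0.20037645 0.01701526] 0.09894044516263271 0.0
```

View pics/m8.png

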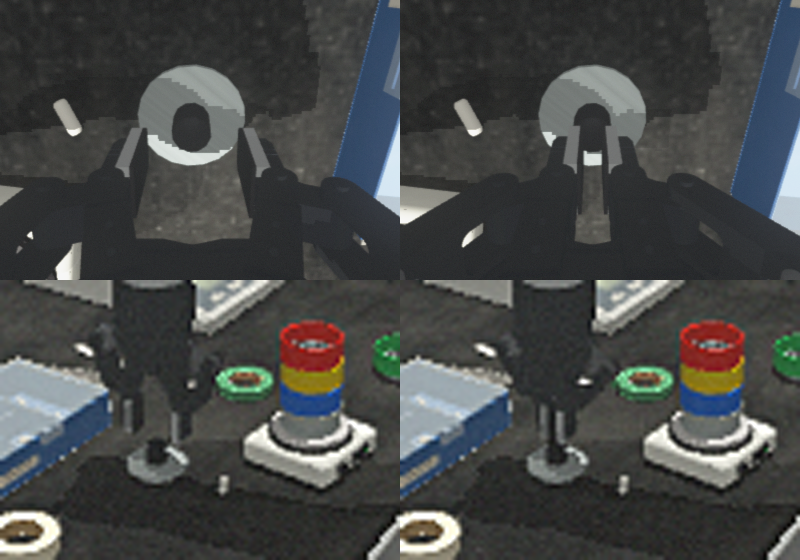

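```bash
python3 - <<'E'
from h import *
L=(.5504,.2004); bot.move_linear([*L,.05],.15); bot.set_gripper(.36)
hit=bot.move_linear([*L,-.004],.04,until_force=3); z=bot.read_position()[2]; print(hit,z)
if hit: bot.move_linear([*L,z+.003],.04)
a=bot.camera("wrist"); s=bot.camera("side")
bot.set_gripper(0,30); print(bot.read_position(),bot.read_gripper_width(),bot.read_finger_force(),bot.read_clock())
b=bot.camera("wrist"); s2=bot.camera("side")
cv2.imwrite("pics/m9.png",np.vstack([np.hstack([a[120:400,120:520],b[120:400,120:520]]),np.hstack([cv2.resize(x[160:230,270:370],(400,280),interpolation=2) for x in(s,s2)])])[:,:,::-1])
E
```

```text
False -0.0037187088691536807
[ 0.55065129  0.20048193 -0.00366318] 0.2086704915186951 29.46927375863652 46.6083
```

View pics/m9.png

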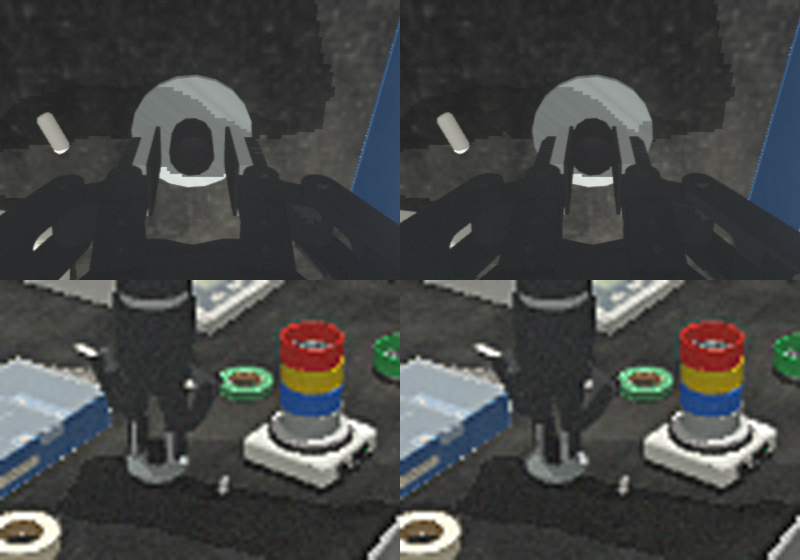

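```bash
python3 - <<'E'
from h import *
p=bot.read_position(); bot.move_linear([p[0],p[1],.18],.15)
w=bot.read_gripper_width(); print("w",w)
if w>.15:
    e=place(.1243,0,.18,1)
    if abs(e)<.004:
        release(.45,.24); K,E,im=look("p5",PAN,.24,0)
        im=im[:,:,::-1]; S=bot.camera("side")[:,:,::-1]; C=bot.camera("scene")[:,:,::-1]
        cv2.imwrite("pics/m10.png",np.hstack([cv2.resize(x,(260,260),interpolation=2) for x in(im[130:270,250:390],S[140:210,310:380],C[170:240,290:360])])); print(bot.read_clock())
E
```

```text
w 0.21395318792652593
place hit True z-zseat mm -0.09886473145843955 F [-1.3  0.4  6.1] w 0.21026894724451253 49.8
51.2667
```

View pics/m10.png

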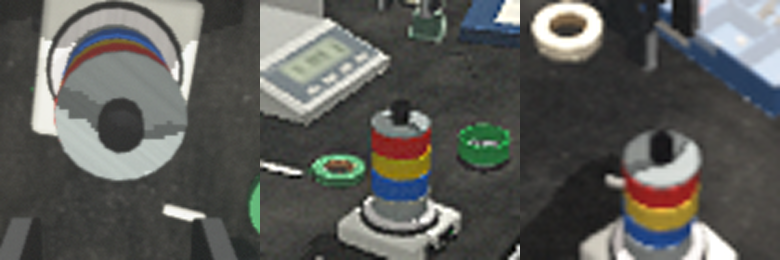

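The lid sits level on the red sieve, the stack is in the right order, and the green sieve hasn't moved.

```bash
python3 -c "
from cell import bot
print(bot.close_job())"
```

```text
the job is handed in; nothing more can be done
None
```

The stack is built on the shaker in the order asked (pan, blue, yellow, red, lid), each piece released and level in the final pictures. The first lid grasp closed above the knob without disturbing anything, the second held, and I handed the job in at about 51 s with the green sieve not touched.

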